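Open the bench mill, fit its bayonet lid and hold it at jog

ROBOT

A 6-joint arm with a two-finger parallel gripper is mounted at the origin on a cart in front of the work surface, level with it; the furniture and walls round the work are solid. World frame = base frame: x ahead of the robot, y to its left, z up, the work surface at z = 0. Lengths are in m, angles in rad, forces in N, time in s.
With the tool pointing down it reaches from about 0.25 to 0.775 m from the base axis. Payload 4 kg.
Tool frame: the origin (TCP) lies at the very end of the fingers, on their centre line; the grasp point (between the pads) lies 19 mm behind it; z points along the fingers, y is the line along which they close (so a half turn about z gives the same grasp; the last joint's range is limited). The gripper opens to 85 mm and grips with 20 to 120 N. Pads are 22 mm wide; open, the fingers measure 114 mm over their backs; the gripper's body (76 mm by 85 mm) begins 54 mm behind the grasp point. The pads swing forward as they close: fully open they stand 13 mm farther back than shut.
Start: joints at [1.231, 0.087, 1.371, -0, 1.684, -0.103], TCP at [0.129, 0.535, 0.231] pointing down, gripper open.
Joint ranges: [-3.1, 3.1], [-0.76, 2.03], [0.27, 2.55], [-1.08, 4.22], [0.17, 2.65], [-2.57, 2.57]. Speed limits (rad/s): [2.79, 2.79, 3.14, 3.14, 3.14, 3.14].

INTERFACE

Orientations are given as a unit quaternion [w, x, y, z].
In Python, from rig import * gives the robot as it stands.
- The arm moves only by the tool move_arm, never from a script. Its argument "steps" is a list of rows, each a list of 7 numbers: the turn, a rotation vector about the tool's x, y, z in rad, then the shift along the tool's x, y, z in mm, then the opening, from 0 (shut) to 1 (fully open). In form: [[ax, ay, az, tx, ty, tz, gripper], ...]. A call has 1 to 8 rows; each row is the pose to reach, as a shift and turn from the pose commanded when the call began, along the tool's axes at that moment; what a row does not reach only later rows make up. A row lasts 1/12 s, in which the tool goes at most 41.7 mm and 7.16 degrees, less where a joint would pass 70% of its speed; a pose out of reach is approached as far as the arm can. A call with a gripper value outside its range is refused whole. The fingers move at their own pace and stop on an object; "newtons" is the grip in N (left out, the last holds). Time passes only in rows, so rows that repeat a pose let the fingers close. It gives the time, the measured TCP pose, the force, the opening and the grip force at its end, in the units of the state.
- sense(): the state, without advancing time (a new reading comes with each control period).
- capture(name): name is "scene" or "top" or "wrist"; returns a dict with "frame" (420x560x3 uint8, red, green, blue), "K" (3x3 intrinsics, pixels), "camera_from_world" (4x4, takes a point from world to camera coordinates). Camera axes: x right, y up, looking along -z (the intrinsics and any distortion apply to the point x, -y, -z); pixel columns grow to the right and rows downward; lengths in m; the calibration is good to about 2 mm. A picture is of the moment at which its call begins. There is no depth.
- hand_in(): hands the job in; it is judged then, once.
The state is a dict: "time_s": time; "joint_positions": joint angles; "joint_vel": joint speeds; "effort": joint torques, N m; "tool_pos": TCP position; "tcp_rot": TCP orientation; "ft_force": force on the tool from outside, world axes, zero at the start; "wrist_torque": the same for the moment, N m; "finger_gap": finger opening in m; "finger_force": force on a finger pad.
Only numpy, scipy, OpenCV 4.12 (cv2) and the standard library are available. Lean on these libraries where they do the work, as an engineer would, in place of code of your own. Each camera call takes 0.05 s, during which the arm holds its last target. There are 200 camera calls.

TASK

Pry up the bench mill's black dust cover with the amber screwdriver's blade under the yellow lip (never with the fingers), fold the cover right back, and lay the screwdriver down flat on the worktop. Then set the orange-handled bayonet lid fully down into the mill's mouth with its lugs through the slots, and twist it clockwise against the spring until its white pointers stand in the green jog bands, half way to the red lock marks, never so far that it clicks into lock. Finish with the gripper still holding the lid there, and leave the other things on the worktop where they are.

Things in the scene. Friction and masses are not known exactly. Their poses are not given: they have to be found in the camera images.
- mill: Bench mill, fixed: round blue housing 136 mm across, 40 mm high, on it an upright grey drum, 124 mm across, flat rim 90 mm above the worktop. Origin on the drum's axis at worktop height, z up; yellow cover lip at local -x, hinge at local +x. White marks at local +y, -y; green (jog) bands 36 to 58 degrees clockwise from them seen from above; red (lock) marks 92 degrees clockwise.
- mouth (a point): Centre of the mill's mouth at the top of the rim, 90 mm above the worktop; axes as the mill's. The mouth is a round hole 70 mm across in the 6 mm thick rim, with two slots at local +y and -y (white marks), 20 mm wide, reaching 43 mm from the axis.
- cover_hinge (a point): Middle of the dust cover's hinge axis (parallel to the mill's local y), 66 mm from the drum axis at local +x, 93 mm above the worktop.
- cover_lip (a point): Point on the underside of the cover's yellow lip, 144 mm from the hinge axis; shut, it is 78 mm from the drum axis and 91 mm above the worktop. Lip 36 mm wide, 4 mm thick; shut, it sticks out from 62 to 86 mm from the drum axis, 50 mm free below. Moves with the cover.
- cover_plate: The black round dust cover, 122 mm across and 5 mm thick, with its yellow lip. Origin on the hinge axis; shut, it reaches along local -x. Touch it only with the screwdriver.
- dust_cover (a joint): Dust cover's hinge angle: 0 shut, grows as the lip rises and swings over towards local +x; 2.4 fully folded back. About 80 g; it falls shut below about 1.6 and falls open by itself from about 1.75.
- jog_ring (a joint): Spring-loaded ring under the rim, pushed round by the lid's lugs: 0 at rest, grows clockwise from above; = lid's twist from the slots less about 0.08 (free play). Spring 0.12 N m at 0, plus 0.20 per rad, turns the lid back if let go. Jog (green) 0.55 to 0.95; lock plungers resist from about 1.0, locked (click) from about 1.3.
- lid: Loose lid, upright, 180 g, 54 mm tall. Origin at the centre of its underside, z up. Neck 66 mm across (54 at the bottom), 18 mm high, two lugs along local +x, -x (14 mm wide, 5 to 10 mm up, 41 mm from the axis); black disc 92 mm across, 18 to 26 mm up, white pointers at local +x, -x; orange grip bar along x, 56 long, 18 thick, 26 to 54 mm up. Same after half a turn.
- lid_seat (a point): Point on the lid's axis at the underside of its disc, 18 mm above the lid's origin. Seated, the disc lies on the rim and this point is at the mouth's centre. Axes as the lid's.
- driver: Amber-handled screwdriver lying flat, 204 mm long, 90 g. Origin at mid-length, at the underside. Blade tip at local y = -102 mm; shaft radius 3 mm, its axis 5 mm above the underside at the tip, 10 mm at the handle. Handle from local y = +5 to +101 mm, 28 mm wide, 27 mm high.
- tape_roll: Roll of cream masking tape lying flat, 96 mm across, 25 mm high; leave alone. Origin under its centre.
- long_block: Wood offcut 45 x 90 x 38 mm; leave alone. Origin under its centre.
- small_block: Small wood offcut 38 x 60 x 19 mm; leave alone. Origin under its centre.
- green_marker: White marker pen with green cap, 135 mm long; leave alone. Origin under its centre.
- cord (a point): Point on the black lamp cord, which hangs upright from above, here 20 mm thick and fixed: a hazard, beyond and to the right of the mill. Keep the arm clear of it, and of the shelf with cartons over the back of the worktop, 0.41 m up, from 0.67 m ahead (a carton flap at the left from 0.58 m).
Not all that is in view belongs to the job. There is more than one size of the lid; the job needs the larger.

How it is judged:
On the way, in this order (a step that is already met when the one before it is completed fails the run):
1. the screwdriver's blade lifts the cover (contact force between driver and cover_plate above 0.05 N and value of joint dust_cover above 0.15 rad), for 0.05 s.
2. the cover is folded right back (value of joint dust_cover above 2.2 rad), for 0.2 s.
3. the lid is seated in the mouth, not yet twisted (horizontal distance between lid_seat and mouth below 0.004 m and z of lid_seat in the frame of mouth below 0.004 m and value of joint jog_ring below 0.5 rad), for 0.1 s.
At the end, for the whole second after the job is handed in: Lid seated (4 mm, upright within 0.06 rad), still, and held by the fingers (over 2 N) with the driver ring at 0.55 to 0.95 rad (green bands); cover folded back past 2.2 rad; screwdriver at rest, flat on the worktop (value of joint jog_ring between 0.55 and 0.95 rad and horizontal distance between lid_seat and mouth below 0.004 m and z of lid_seat in the frame of mouth below 0.004 m and angle between lid's own z axis and vertical below 0.06 rad and angular speed of lid below 0.15 rad/s and contact force between the fingers and lid above 2 N and value of joint dust_cover above 2.2 rad and height (world z) of driver between -0.01 and 0.015 m and linear speed of driver below 0.03 m/s); the arm keeps its last pose, push and grip.
It fails at once if the cover is touched with the robot instead of the blade (contact force between any of the arm, the fingers and cover_plate above 1 N).
It fails at once if the lid clicks into lock (value of joint jog_ring above 1.3 rad).
It fails at once if one of the other loose things is moved more than 2 cm (distance of any of tape_roll, long_block, small_block, green_marker from where it was at the start of the episode above 0.02 m).
It also fails if it takes over 70 s, if anything falls off the work surface, if the arm or the gripper's body presses on something with over 40 N, if the wrist force passes 120 N, or if a joint passes its speed limit or range.

## Working session

There is one attempt and no reset: what is moved stays moved. The work goes in short steps, Python scripts to look and compute and a tool call to move; the robot and the scene stay as the last step left them, time stands still between calls to the robot, and variables do not carry over. Pictures are saved under pics/ and viewed, at most 10 in all, crops included, and the job is handed in when it is done.

Besides the shell and the picture viewer there is one more tool, called after "Request:" as name([rows], argument=value, ...), one row to a line, values as JSON. move_arm: Moves the arm, as the interface text tells. Its arguments: {"type":"object","properties":{"steps":{"type":"array","items":{"type":"array","items":{"type":"number"}}},"newtons":{"type":"number"}},"required":["steps"]}

```bash
mkdir -p pics; ls; cat > h.py <<'E'
from rig import *
import numpy as np, cv2
def save(n,f,s=1,crop=None):
    im=f['frame'][:,:,::-1]
    if crop: a,b,c,d=crop; im=im[b:d,a:c]
    cv2.imwrite('pics/'+n,cv2.resize(im,None,fx=s,fy=s,interpolation=cv2.INTER_CUBIC))
def ray(f,u,v):
    M=np.array(f['camera_from_world']);K=np.array(f['K']);R=M[:3,:3];o=-R.T@M[:3,3]
    p=np.linalg.solve(K,[u,v,1.]);return o,R.T@np.array([p[0],-p[1],-p[2]])
def onz(f,u,v,z):
    o,d=ray(f,u,v);return o+d*(z-o[2])/d[2]
def proj(f,P):
    M=np.array(f['camera_from_world']);K=np.array(f['K']);c=M[:3,:3]@P+M[:3,3];q=K@np.array([c[0],-c[1],-c[2]]);return q[:2]/q[2]
E
python3 - <<'E'
from h import *
import pickle
F={n:capture(n) for n in('scene','top')}
pickle.dump(F,open('F.pkl','wb'))
im=np.hstack([cv2.resize(F[n]['frame'],(560,420)) for n in F])
for n in F: save(n+'0.png',F[n],1.4); print(n,F[n]['K'],ray(F[n],280,210),[k for k in F[n]])
print(sense())
E
```

```text
pics
scene [[425.54373661   0.         276.86822043]
 [  0.         425.54373661 207.8542855 ]
 [  0.           0.           1.        ]] (array([-0.16940894, -0.86575641,  1.38644771]), array([ 0.42479463,  0.55704776, -0.71367142])) ['frame', 'K', 'camera_from_world']
top [[467.46668608   0.         276.78440666]
 [  0.         467.46668608 205.81198434]
 [  0.           0.           1.        ]] (array([ 0.02735706, -0.20153371,  1.52606085]), array([ 0.32308521,  0.17771454, -0.92960264])) ['frame', 'K', 'camera_from_world']
{'time_s': 0.1, 'joint_positions': array([ 1.23090734e+00,  8.79196026e-02,  1.37214181e+00, -3.47060184e-05,
        1.68360886e+00, -1.03059377e-01]), 'joint_vel': array([-1.80458721e-05, -2.16237004e-03, -5.59760691e-03,  6.91283482e-04,
        4.32196403e-04,  1.09213770e-03]), 'effort': array([ 1.73896824e-03, -3.53013003e+01, -3.14219320e+01, -1.98117918e-04,
        7.87234545e-03, -1.77458509e-05]), 'tool_pos': array([0.12888115, 0.53421194, 0.23021551]), 'tcp_rot': array([-2.11369574e-04,  1.18140118e-01,  9.92996391e-01, -1.01722369e-03]), 'ft_force': array([0.87054519, 0.00330595, 0.06410094]), 'wrist_torque': array([0.0004907 , 0.02165915, 0.01169146]), 'finger_force': 0.0, 'finger_gap': 0.08551745692807658}
```

View pics/scene0.png

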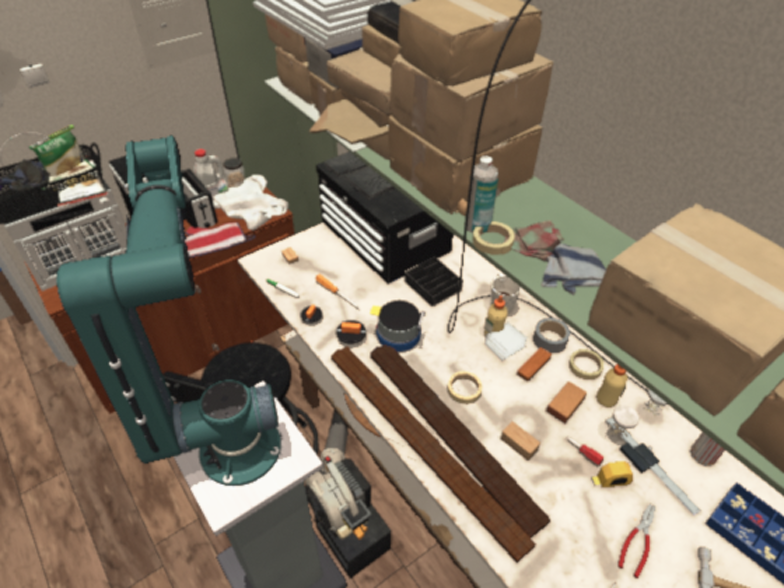

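View pics/top0.png

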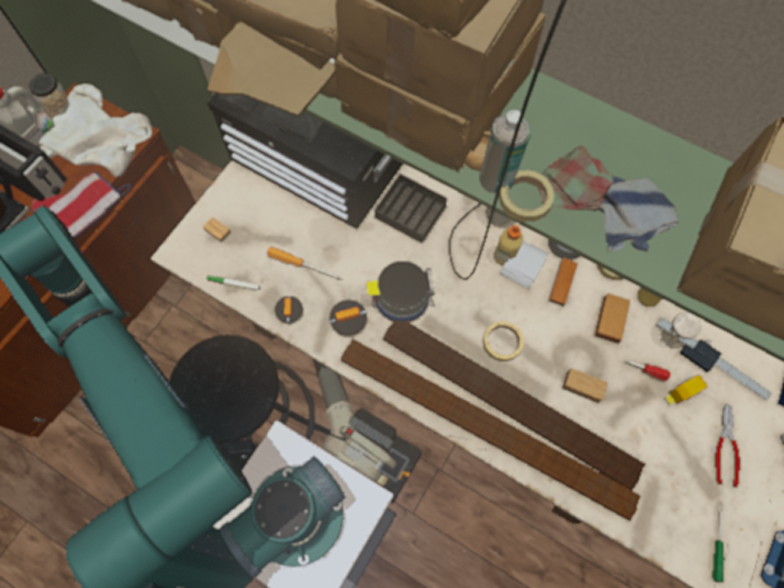

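The top view (in 1.4x pixels) shows the amber driver with its handle at (285,258) and tip at (340,280). The mill is at (402,292) with its yellow lip at (374,288). There are two orange-handled lids, at (348,318) and (289,308). The first is bigger, so it fits "larger". I'll confirm that in a crop and measure.

```bash
python3 - <<'E'
from h import *
import pickle
F=pickle.load(open('F.pkl','rb'))
f=F['top'];save('crop1.png',f,3.3,(100,140,340,260))
def blobs(f,lo,hi,box,minA=15):
    h=cv2.cvtColor(f['frame'],cv2.COLOR_RGB2HSV);m=cv2.inRange(h,lo,hi);M=np.zeros_like(m);a,b,c,d=box;M[b:d,a:c]=m[b:d,a:c]
    n,l,s,c=cv2.connectedComponentsWithStats(M)
    out=[]
    for i in range(1,n):
        if s[i,4]>=minA:
            y,x=np.where(l==i);out.append((c[i],s[i,4],cv2.minAreaRect(np.c_[x,y].astype(np.float32))))
    return out
for n,box in(('top',(100,140,340,260)),('scene',(170,160,320,270))):
    f=F[n];print(n)
    for nm,lo,hi,z in(('orange',(5,150,120),(20,255,255),.04),('yellow',(24,120,120),(35,255,255),.093),('white?',(0,0,250),(180,5,255),.0)):
        if nm=='white?':continue
        for c,a,r in blobs(f,lo,hi,box):
            bp=cv2.boxPoints(r)
            print(nm,c.round(1),a,'ctr',onz(f,*c,z).round(4),'box',[onz(f,*p,z)[:2].round(3).tolist() for p in bp])
# dark discs
f=F['top'];g=cv2.cvtColor(f['frame'],cv2.COLOR_RGB2HSV)
for nm,u0,v0,u1,v1,z in(('lid',232,208,266,243,.026),('small',192,207,220,233,.02)):
    m=np.zeros(g.shape[:2],np.uint8);m[v0:v1,u0:u1]=((g[v0:v1,u0:u1,2]<110)|((g[v0:v1,u0:u1,0]<20)&(g[v0:v1,u0:u1,1]>140))).astype(np.uint8)
    cs,_=cv2.findContours(m,0,2);c=max(cs,key=cv2.contourArea);e=cv2.fitEllipse(cv2.convexHull(c))
    print(nm,e,onz(f,*e[0],z))
E
```

```text
top
orange [202.5 183. ] 131 ctr [0.4887 0.3657 0.04  ] box [[0.472, 0.405], [0.493, 0.41], [0.506, 0.322], [0.485, 0.317]]
orange [205.  218.7] 58 ctr [0.3836 0.2827 0.04  ] box [[0.397, 0.3], [0.404, 0.289], [0.371, 0.266], [0.364, 0.278]]
orange [247.8 223.8] 107 ctr [0.4438 0.1492 0.04  ] box [[0.431, 0.176], [0.474, 0.138], [0.458, 0.121], [0.415, 0.159]]
yellow [266.3 205.5] 84 ctr [0.5153 0.1193 0.093 ] box [[0.522, 0.14], [0.537, 0.115], [0.51, 0.098], [0.494, 0.123]]
scene
orange [174.2 162.3] 21 ctr [0.4049 0.7612 0.04  ] box [[0.403, 0.784], [0.419, 0.783], [0.406, 0.737], [0.39, 0.739]]
orange [232.6 202.3] 63 ctr [0.488 0.35  0.04 ] box [[0.471, 0.387], [0.491, 0.398], [0.505, 0.31], [0.485, 0.299]]
orange [221.2 222. ] 36 ctr [0.384  0.2763 0.04  ] box [[0.363, 0.277], [0.401, 0.3], [0.406, 0.278], [0.369, 0.255]]
orange [250.3 233.2] 89 ctr [0.4493 0.149  0.04  ] box [[0.418, 0.153], [0.441, 0.183], [0.482, 0.145], [0.458, 0.115]]
yellow [268.4 221.5] 35 ctr [0.5216 0.1185 0.093 ] box [[0.505, 0.122], [0.531, 0.14], [0.539, 0.115], [0.514, 0.097]]
lid ((248.38330078125, 226.7094268798828), (25.03730583190918, 25.567119598388672), 82.24726867675781) [0.44012508 0.1451654  0.026     ]
small ((205.91966247558594, 220.91751098632812), (18.513980865478516, 18.916725158691406), 74.03519439697266) [0.38336832 0.28184984 0.02      ]
```

View pics/crop1.png

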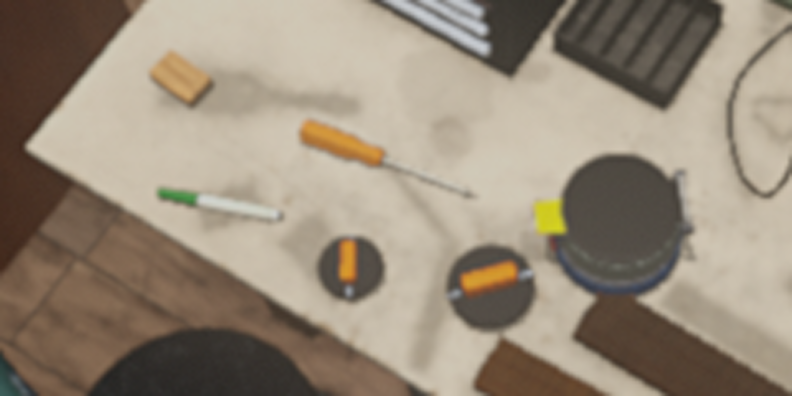

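The crop confirms the lids. The larger one, at crop (490,287), is the target with its bar at (488,277); the one at (350,268) is clearly smaller. The driver runs from its handle end at (303,130) to its tip at (475,195). The lip is at (551,216) and the cover disc is centred near (621,212).

```bash
python3 - <<'E'
from h import *
import pickle
F=pickle.load(open('F.pkl','rb'));f=F['top']
g=cv2.cvtColor(f['frame'],cv2.COLOR_RGB2GRAY)
# cover top circle: gather edge pts via dark mask upper part
pts=[]
c0=np.array([288.2,204.0])
for a in np.arange(-200,20,6):   # top/side directions, image angle
    d=np.array([np.cos(np.radians(a)),np.sin(np.radians(a))])
    prof=[float(cv2.getRectSubPix(g,(1,1),tuple((c0+d*r).tolist()))[0,0]) for r in np.arange(14,24,.5)]
    k=int(np.argmax(np.diff(prof)));
    if np.diff(prof)[k]>12: pts.append(onz(f,*(c0+d*(14.25+.5*k)),.0955)[:2])
pts=np.array(pts)
from scipy.optimize import least_squares
s=least_squares(lambda p:np.hypot(*(pts-p[:2]).T)-p[2],[.57,.06,.061],loss='soft_l1',f_scale=.002)
print('cover',s.x,len(pts),np.abs(s.fun).mean())
C=s.x[:2];L=onz(f,266.3,205.5,.095)[:2];print('lip',L,np.linalg.norm(L-C),(C-L)/np.linalg.norm(C-L))
for n,uv in(('top',(243.9,199.1)),):print('tip',onz(F[n],*uv,.005))
H=onz(f,202.5,183.,.02);T=onz(f,243.9,199.1,.005);print('handle',H,'d',(T-H)/np.linalg.norm(T-H),np.linalg.norm(T-H))
print('handle scene',onz(F['scene'],232.6,202.3,.02))
m=onz(f,247.8,223.8,.05);print('lid bar',m)
for uv in((236.7,229.2),(261.2,222.9)):print('lidptr',onz(f,*uv,.026))
E
```

```text
cover [0.55932454 0.06217569 0.06143215] 36 0.0017816244454872965
lip [0.51468961 0.11891005] 0.07218770760840387 [ 0.61831767 -0.78592828]
tip [0.52464492 0.21928718 0.005     ]
handle [0.49497771 0.37356757 0.02      ] d [ 0.1879797  -0.97756342 -0.09504417] 0.15782135734010808
handle scene [0.49800277 0.36807588 0.02      ]
lid bar [0.44120919 0.14686937 0.05      ]
lidptr [0.41185318 0.17407851 0.026     ]
lidptr [0.47460616 0.11536197 0.026     ]
```

Sizes check out: cover radius 61.4 mm, lip 72 mm out, handle to tip 155 mm. I'll hover over the handle.

Request:
move_arm([
  [0,0,1.143,-395,-72,80,1],
  [0,0,1.143,-395,-72,80,1],
  [0,0,1.143,-395,-72,80,1],
  [0,0,1.143,-395,-72,80,1],
  [0,0,1.143,-395,-72,80,1],
  [0,0,1.143,-395,-72,80,1],
  [0,0,1.143,-395,-72,80,1],
  [0,0,1.143,-395,-72,80,1],
])

```text
time_s: 0.77
tool_pos: [0.4293, 0.4009, 0.1653]
tcp_rot: [-0.0, 0.582, 0.813, -0.0]
ft_force: [0.2, 1.0, -0.6]
finger_gap: 0.0855
finger_force: 0.0
```

```bash
cat >> h.py <<'E'
from scipy.spatial.transform import Rotation as Ro
def pose():
    s=sense();q=s['tcp_rot'];R=Ro.from_quat([q[1],q[2],q[3],q[0]]);return s['tool_pos'],R
def to(P,yawdeg):
    "row for TCP at P, tool down, tool x at world yaw"
    p,R=pose();x=np.array([np.cos(np.radians(yawdeg)),np.sin(np.radians(yawdeg)),0]);z=np.array([0,0,-1.]);y=np.cross(z,x)
    G=Ro.from_matrix(np.c_[x,y,z]);rv=(R.inv()*G).as_rotvec();t=R.inv().apply(np.array(P)-p)*1000
    return rv.round(3).tolist(),t.round(1).tolist()
def stat():
    s=sense();p,R=pose();X=R.as_matrix();print('t',round(s['time_s'],2),'p',p.round(4),'yaw',np.degrees(np.arctan2(X[1,0],X[0,0])).round(2),'z',X[:,2].round(3),'gap',round(s['finger_gap'],4),'ff',round(s['finger_force'],1),'F',s['ft_force'].round(1),'j',s['joint_positions'].round(2))
E
python3 -c "
from h import *
stat();print(to((.496,.371,.15),100.9))"
```

```text
t 0.77 p [0.4293 0.4009 0.1653] yaw 108.78 z [-0.001 -0.    -1.   ] gap 0.0855 ff 0.0 F [ 0.2  1.  -0.6] j [0.65 0.19 1.38 0.   1.57 0.33]
([-0.001, 0.0, 0.137], [-49.8, 53.6, 15.2])
```

Request:
move_arm([
  [0,0,0.137,-50,54,15,1],
  [0,0,0.137,-50,54,15,1],
  [0,0,0.137,-50,54,15,1],
  [0,0,0.137,-50,54,15,1],
  [0,0,0.137,-50,54,15,1],
])

```text
time_s: 1.18
tool_pos: [0.4948, 0.3727, 0.1506]
tcp_rot: [-0.001, 0.634, 0.773, -0.001]
ft_force: [0.4, 0.2, -0.2]
finger_gap: 0.0855
finger_force: 0.0
```

```bash
python3 - <<'E'
from h import *
import pickle
stat();f=capture('wrist');pickle.dump(f,open('W.pkl','wb'));save('w1.png',f,1.4)
print(f['K'][0],ray(f,280,210))
h=cv2.cvtColor(f['frame'],cv2.COLOR_RGB2HSV);m=cv2.inRange(h,(5,150,100),(20,255,255))
n,l,s,c=cv2.connectedComponentsWithStats(m)
for i in range(1,n):
    if s[i,4]>100:
        y,x=np.where(l==i);r=cv2.minAreaRect(np.c_[x,y].astype(np.float32));print(s[i],onz(f,*c[i],.015).round(4),[onz(f,*p,.015)[:2].round(3).tolist() for p in cv2.boxPoints(r)])
E
```

```text
t 1.18 p [0.4948 0.3727 0.1506] yaw 101.28 z [-0.002 -0.    -1.   ] gap 0.0855 ff 0.0 F [ 0.4  0.2 -0.2] j [0.55 0.27 1.32 0.   1.55 0.36]
[348.70821803   0.         282.70206329] (array([0.48148233, 0.44033312, 0.2934642 ]), array([ 0.04105627, -0.25125512, -0.96720084]))
[ 274  145   36  114 2324] [0.4979 0.3852 0.015 ] [[0.497, 0.325], [0.478, 0.419], [0.505, 0.424], [0.526, 0.331]]
[105 275  46  29 465] [0.3726 0.2704 0.015 ] [[0.355, 0.265], [0.392, 0.291], [0.399, 0.278], [0.361, 0.252]]
```

View pics/w1.png

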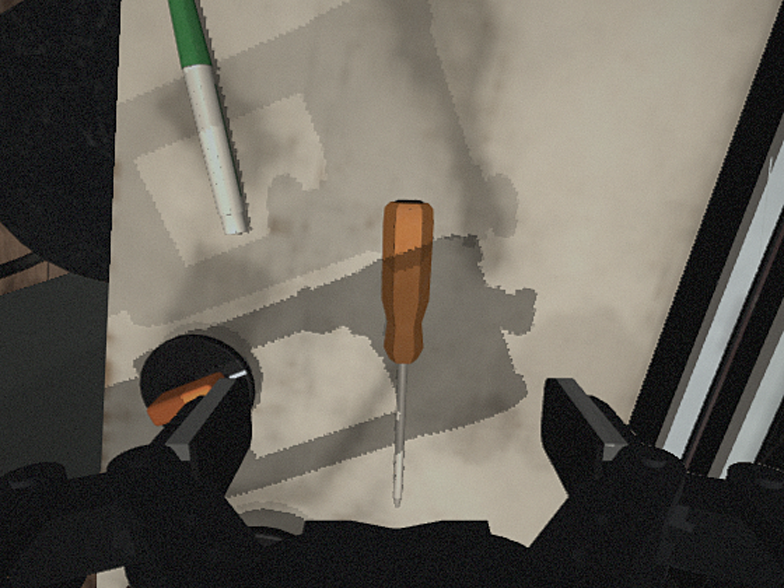

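The wrist view shows the handle running from (407,200) to (403,362) and the blade tip at (397,503), between the fingers.

```bash
python3 - <<'E'
from h import *
import pickle
f=pickle.load(open('W.pkl','rb'))
T=onz(f,397/1.4,505/1.4,.005);N=onz(f,403/1.4,362/1.4,.010);E_=onz(f,407.5/1.4,201/1.4,.02)
print(T,N,E_,np.linalg.norm(E_-T))
d=(T-N)[:2];d/=np.linalg.norm(d);d2=(T-E_)[:2];d2/=np.linalg.norm(d2);print(d,d2,np.degrees(np.arctan2(*-d2[::-1])))
P=T[:2]-d2*.155;print(P,to((P[0],P[1],.003),np.degrees(np.arctan2(-d2[1],-d2[0]))))
E
```

```text
[0.52648552 0.2174594  0.005     ] [0.50875899 0.32496862 0.01      ] [0.49120291 0.42284583 0.02      ] 0.2089340779143089
[ 0.16268722 -0.98667769] [ 0.16930648 -0.98556345] 99.74749896106196
[0.50024302 0.37022173] ([-0.001, -0.0, 0.028], [-4.1, 5.2, 148.2])
```

Request:
move_arm([
  [0,0,0.02,-2,4,40,1],
  [0,0,0.02,-2,4,80,1],
  [0,0,0.02,-2,4,115,1],
  [0,0,0.02,-2,4,135,1],
  [0,0,0.02,-2,4,145,1],
  [0,0,0.02,-2,4,145,1],
])

```text
time_s: 1.73
tool_pos: [0.4968, 0.3715, 0.0036]
tcp_rot: [-0.001, 0.641, 0.768, -0.002]
ft_force: [-0.1, 0.3, -0.1]
finger_gap: 0.0853
finger_force: 0.0
```

```bash
python3 -c "
from h import *
stat()"
```

```text
t 1.73 p [0.4968 0.3715 0.0036] yaw 100.26 z [-0.005 -0.003 -1.   ] gap 0.0853 ff 0.0 F [-0.1  0.3 -0.1] j [0.55 0.39 1.47 0.   1.28 0.37]
```

Request:
move_arm([
  [0,0,0.01,0,3,-2,1],
  [0,0,0.01,0,3,-2,0.3],
  [0,0,0.01,0,3,-2,0],
  [0,0,0.01,0,3,-2,0],
  [0,0,0.01,0,3,-2,0],
  [0,0,0.01,0,3,-2,0],
  [0,0,0.01,0,3,-2,0],
  [0,0,0.01,0,3,-2,0],
], newtons=80)

```text
time_s: 2.4
tool_pos: [0.5032, 0.3724, 0.0097]
tcp_rot: [0.0, 0.646, 0.764, 0.001]
ft_force: [-0.6, -1.1, 5.8]
finger_gap: 0.0241
finger_force: 78.4
```

```bash
python3 -c "
from h import *
stat()"
```

```text
t 2.4 p [0.5032 0.3724 0.0097] yaw 99.56 z [ 0.002  0.001 -1.   ] gap 0.0241 ff 78.4 F [-0.6 -1.1  5.8] j [0.55 0.39 1.46 0.   1.29 0.38]
```

Request:
move_arm([
  [0,0,0,0,0,-25,0],
  [0,0,0,0,0,-55,0],
  [0,0,0,0,0,-90,0],
  [0,0,0,0,0,-120,0],
  [0,0,0,0,0,-120,0],
  [0,0,0,0,0,-120,0],
])

```text
time_s: 2.9
tool_pos: [0.5039, 0.3728, 0.131]
tcp_rot: [0.001, 0.646, 0.764, 0.003]
ft_force: [-0.3, 0.9, -1.3]
finger_gap: 0.0242
finger_force: 79.2
```

```bash
python3 - <<'E'
from h import *
import pickle
stat();a=capture('top');b=capture('scene');c=capture('wrist');pickle.dump((a,b,c),open('D.pkl','wb'))
A=cv2.resize(a['frame'][150:250,180:320],None,fx=4,fy=4,interpolation=2);B=cv2.resize(c['frame'],(528,396))
A=np.vstack([A,np.zeros((0,560,3),np.uint8)])[:396]
B2=cv2.resize(b['frame'][170:260,200:300],(400,360),interpolation=2)
im=np.zeros((600,800,3),np.uint8);im[:280,:392]=A[:280,:392] if False else cv2.resize(A,(392,280));im[:280,400:711]=cv2.resize(B2,(311,280));im[290:590,:400]=cv2.resize(c['frame'],(400,300))
cv2.imwrite('pics/d1.png',im[:,:,::-1])
E
```

```text
t 2.9 p [0.5039 0.3728 0.131 ] yaw 99.57 z [ 0.005  0.003 -1.   ] gap 0.0242 ff 79.2 F [-0.3  0.9 -1.3] j [0.55 0.29 1.33 0.   1.51 0.38]
```

View pics/d1.png

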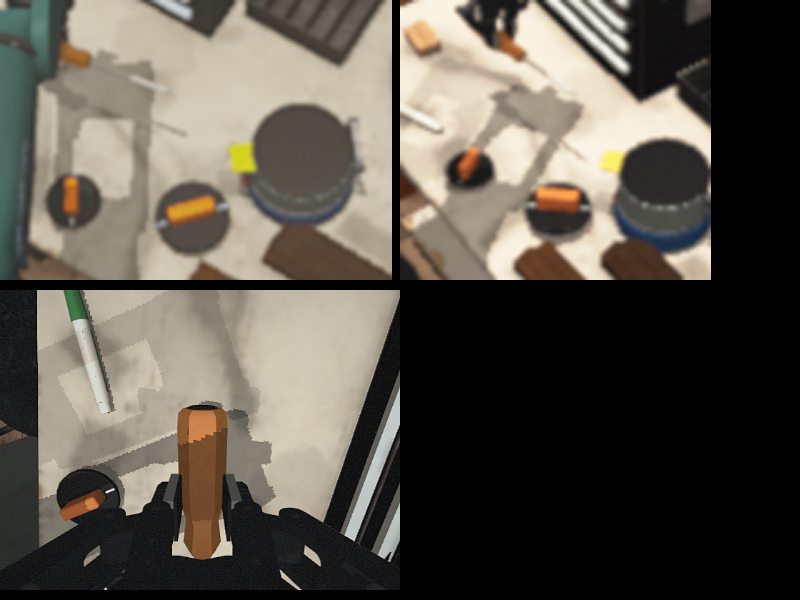

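The driver is held and its tip shows at (166,90) in the top crop and (574,92) in the scene crop. I'll triangulate the tip.

```bash
cat >> h.py <<'E'
def tri(f,a,g,b):
    o1,d1=ray(f,*a);o2,d2=ray(g,*b);d1/=np.linalg.norm(d1);d2/=np.linalg.norm(d2)
    s=np.linalg.lstsq(np.c_[d1,-d2],o2-o1,rcond=None)[0];p,q=o1+s[0]*d1,o2+s[1]*d2;return (p+q)/2,np.linalg.norm(p-q)
E
python3 - <<'E'
from h import *
import pickle
a,b,c=pickle.load(open('D.pkl','rb'))
p,e=tri(a,(239.3,181.8),b,(255.9,199.6));print(p,e)
for z in(.115,.125,.135):
  q=onz(a,239.3,181.8,z);print(q,np.linalg.norm(q[:2]-[.5039,.3728]))
# expected tip
d=np.array([np.cos(np.radians(-80.43)),np.sin(np.radians(-80.43)),0])
P=np.array([.5039,.3728,.1265])+d*.155;print('exp',P,proj(a,P),proj(b,P))
E
```

```text
[0.53450677 0.23317733 0.12059162] 0.0067373801156660335
[0.53314964 0.2357831  0.115     ] 0.14010414413846511
[0.52956516 0.2326839  0.125     ] 0.14244726096619265
[0.52598067 0.22958469 0.135     ] 0.14490748884180318
exp [0.52966913 0.2199571  0.1265    ] [242.52946025 183.4202062 ] [255.93585505 201.10590245]
```

```bash
python3 - <<'E'
from h import *
print(to((.392,.274,.12),128.2))
E
```

```text
([-0.004, 0.001, -0.5], [-77.7, -124.1, 6.3])
```

Request:
move_arm([
  [0,0,-0.1,-15,-25,6,0],
  [0,0,-0.2,-31,-50,6,0],
  [0,0,-0.3,-47,-75,6,0],
  [0,0,-0.4,-63,-100,6,0],
  [0,0,-0.5,-78,-124,6,0],
  [0,0,-0.5,-78,-124,6,0],
  [0,0,-0.5,-78,-124,6,0],
])

```text
time_s: 3.63
tool_pos: [0.3914, 0.2733, 0.12]
tcp_rot: [-0.001, 0.437, 0.899, -0.001]
ft_force: [0.5, -0.2, -0.8]
finger_gap: 0.0241
finger_force: 79.2
```

```bash
python3 - <<'E'
from h import *
import pickle
stat();a=capture('top');b=capture('scene');pickle.dump((a,b),open('D.pkl','wb'))
p,R=pose();d=-R.as_matrix()[:,0];P=p+d*.155;P[2]-=.005;print('exp tip',P,proj(a,P),proj(b,P))
A=cv2.resize(a['frame'][160:240,200:320],None,fx=5,fy=5,interpolation=2)
B=cv2.resize(b['frame'][180:260,220:300],None,fx=2.5,fy=2.5,interpolation=2)
im=np.zeros((600,600,3),np.uint8);im[:400]=A;im[400:600,:200]=B
cv2.imwrite('pics/d2.png',im[:,:,::-1])
print(to((.392,.274,.073),128.2),to((.392+.044*.618,.274-.044*.786,.073),128.2))
E
```

```text
t 3.63 p [0.3914 0.2733 0.12  ] yaw 128.14 z [-0.003 -0.002 -1.   ] gap 0.0241 ff 79.2 F [ 0.5 -0.2 -0.8] j [ 0.49 -0.02  1.71  0.    1.46 -0.17]
exp tip [0.48914375 0.15277516 0.11624071] [253.26420652 204.18329482] [257.10366693 216.14248419]
([-0.001, -0.0, -0.001], [0.3, -1.4, 48.3]) ([-0.001, -0.0, -0.001], [-43.7, -1.4, 48.3])
```

View pics/d2.png

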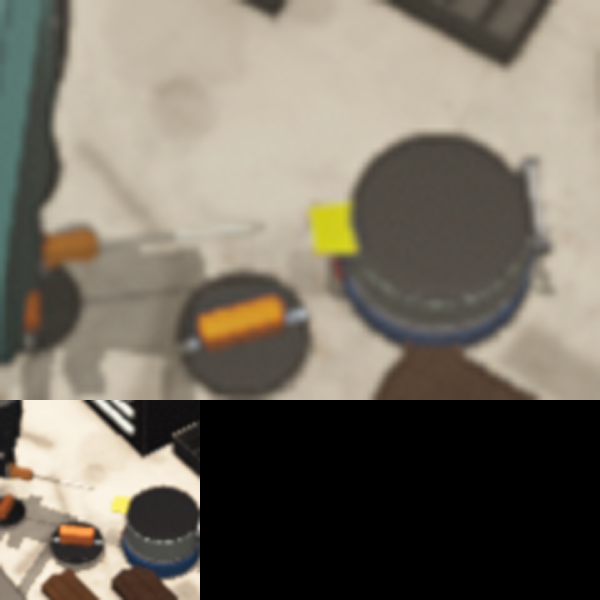

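The tip appears at (264,228), within about 1 px of the prediction, and lined up with the lip at (333,230). I'll descend, slide it under and then start lifting.

Request:
move_arm([
  [0,0,0,0,-1,25,0],
  [0,0,0,0,-1,48,0],
  [0,0,0,0,-1,48,0],
  [0,0,0,-12,-1,48,0],
  [0,0,0,-26,-1,48,0],
  [0,0,0,-42,-1,48,0],
  [0,0,0,-42,-1,48,0],
  [0,0,0,-42,-1,48,0],
])

```text
time_s: 4.4
tool_pos: [0.4205, 0.2408, 0.0758]
tcp_rot: [0.001, 0.438, 0.899, 0.001]
ft_force: [-0.6, -0.6, -0.9]
finger_gap: 0.0241
finger_force: 79.2
```

```bash
python3 - <<'E'
from h import *
stat();p,R=pose();d=-R.as_matrix()[:,0];P=p+d*.155;P[2]-=.005;print('exp tip',P)
M=np.array([.5593,.0622]);u=np.array([.618,-.786]);print('local',(P[:2]-M)@u,(P[:2]-M)@[.786,.618])
l0=(P[:2]-M)@u;z0=P[2];r=.066-l0
for t in np.r_[0.03,.1:1.95:.15]:
    x=.066-r*np.cos(t)-.005*np.sin(t);z=.093+r*np.sin(t)-.005*np.cos(t);print(round(t,2),'tx',round(-(x-l0)*1000),'tz',round(-(z-z0)*1000))
E
```

```text
t 4.4 p [0.4205 0.2408 0.0758] yaw 128.1 z [ 0.003  0.001 -1.   ] gap 0.0241 ff 79.2 F [-0.6 -0.6 -0.9] j [ 0.4   0.03  1.75  0.    1.36 -0.26]
exp tip [0.5160943  0.11886918 0.07089815]
local -0.07124310017383188 0.001061872658599576
0.03 tx 0 tz -21
0.1 tx 0 tz -31
0.25 tx -3 tz -51
0.4 tx -9 tz -71
0.55 tx -18 tz -90
0.7 tx -29 tz -107
0.85 tx -43 tz -122
1.0 tx -59 tz -135
1.15 tx -77 tz -145
1.3 tx -96 tz -153
1.45 tx -116 tz -158
1.6 tx -136 tz -159
1.75 tx -157 tz -158
1.9 tx -177 tz -154
```

Request:
move_arm([
  [0,0,0,0,0,-12,0],
  [0,0,0,0,0,-21,0],
  [0,0,0,0,0,-31,0],
  [0,0,0,-1,0,-41,0],
  [0,0,0,-3,0,-51,0],
  [0,0,0,-6,0,-61,0],
  [0,0,0,-9,0,-71,0],
  [0,0,0,-9,0,-71,0],
])

```text
time_s: 5.07
tool_pos: [0.4258, 0.234, 0.1483]
tcp_rot: [0.002, 0.437, 0.899, 0.002]
ft_force: [0.1, -0.3, -0.8]
finger_gap: 0.0239
finger_force: 79.2
```

```bash
python3 - <<'E'
from h import *
stat();a=capture('top');b=capture('scene')
A=cv2.resize(a['frame'][150:240,210:320],None,fx=4,fy=4,interpolation=2)
B=cv2.resize(b['frame'][180:260,220:310],None,fx=4,fy=4,interpolation=2)
im=np.zeros((360,800,3),np.uint8);im[:360,:440]=A;im[:320,440:800]=B
cv2.imwrite('pics/d3.png',im[:,:,::-1])
E
```

```text
t 5.07 p [0.4258 0.234  0.1483] yaw 128.18 z [ 0.005  0.002 -1.   ] gap 0.0239 ff 79.2 F [ 0.1 -0.3 -0.8] j [ 0.39 -0.03  1.65 -0.    1.51 -0.28]
```

View pics/d3.png

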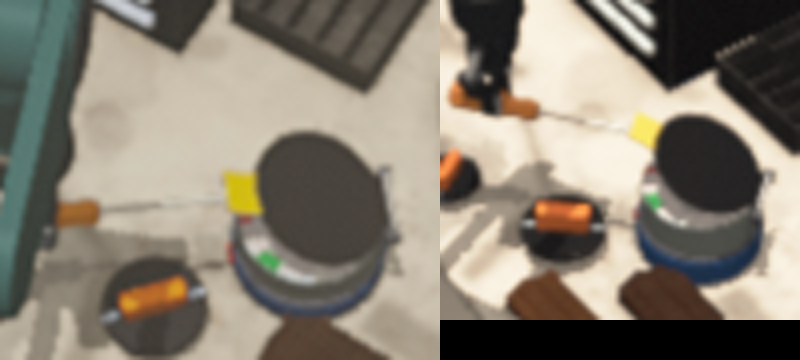

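The cover is rising on the blade, with the lip at (240,193) over the tip. I'll continue the arc.

Request:
move_arm([
  [0,0,0,-4,0,-10,0],
  [0,0,0,-9,0,-19,0],
  [0,0,0,-14,0,-28,0],
  [0,0,0,-20,0,-36,0],
  [0,0,0,-27,0,-44,0],
  [0,0,0,-34,0,-51,0],
  [0,0,0,-42,0,-58,0],
  [0,0,0,-50,0,-64,0],
])

```text
time_s: 5.83
tool_pos: [0.4557, 0.1938, 0.2102]
tcp_rot: [0.0, 0.437, 0.9, 0.0]
ft_force: [-0.3, -0.5, -0.3]
finger_gap: 0.0242
finger_force: 79.2
```

Request:
move_arm([
  [0,0,0,-9,0,-5,0],
  [0,0,0,-18,0,-10,0],
  [0,0,0,-28,0,-14,0],
  [0,0,0,-37,0,-18,0],
  [0,0,0,-47,0,-20,0],
  [0,0,0,-57,0,-23,0],
  [0,0,0,-67,0,-24,0],
  [0,0,0,-77,0,-24,0],
])

```text
time_s: 6.5
tool_pos: [0.5034, 0.1332, 0.2334]
tcp_rot: [0.0, 0.437, 0.9, 0.0]
ft_force: [-0.3, 0.1, -1.0]
finger_gap: 0.0241
finger_force: 79.2
```

```bash
python3 - <<'E'
from h import *
stat();a=capture('top');b=capture('scene')
p,R=pose();P=p-R.as_matrix()[:,0]*.155;print((P[:2]-[.5593,.0622])@[.618,-.786],P[2]-.005)
A=cv2.resize(a['frame'][140:240,210:330],None,fx=3.3,fy=3.3,interpolation=2)
B=cv2.resize(b['frame'][160:260,220:340],None,fx=3.3,fy=3.3,interpolation=2)
cv2.imwrite('pics/d4.png',np.hstack([A,B])[:,:,::-1])
E
```

```text
t 6.5 p [0.5034 0.1332 0.2334] yaw 128.21 z [ 0.  0. -1.] gap 0.0241 ff 79.2 F [-0.3  0.1 -1. ] j [ 0.15  0.02  1.44 -0.    1.68 -0.52]
0.06509432965651898 0.2277881133786566
```

View pics/d4.png

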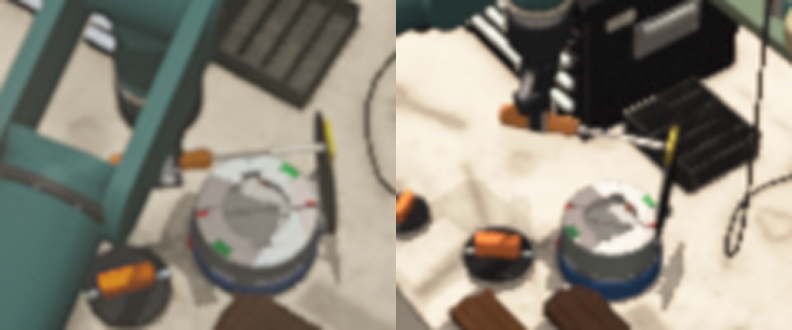

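The cover is upright with the blade at its lip (325,148). I'll push it past balance.

Request:
move_arm([
  [0,0,0,-12,0,1,0],
  [0,0,0,-24,0,3,0],
  [0,0,0,-36,0,6,0],
  [0,0,0,-46,0,9,0],
  [0,0,0,-46,0,9,0],
  [0,0,0,-46,0,9,0],
])

```text
time_s: 7.1
tool_pos: [0.5311, 0.0973, 0.2234]
tcp_rot: [-0.001, 0.437, 0.899, -0.0]
ft_force: [-1.0, -0.6, 0.1]
finger_gap: 0.0241
finger_force: 79.2
```

Request:
move_arm([
  [0,0,0,20,0,0,0],
  [0,0,0,50,0,0,0],
  [0,0,0,85,0,0,0],
  [0,0,0,125,0,0,0],
  [0,0,0,160,0,20,0],
  [0,0,0,190,0,40,0],
  [0,0,0,190,0,40,0],
  [0,0,0,190,0,40,0],
])

```text
time_s: 7.77
tool_pos: [0.4115, 0.2481, 0.183]
tcp_rot: [-0.001, 0.435, 0.9, -0.001]
ft_force: [-0.7, -0.6, -0.2]
finger_gap: 0.024
finger_force: 79.2
```

```bash
python3 - <<'E'
from h import *
stat();a=capture('top');b=capture('scene')
import pickle;pickle.dump((a,b),open('E.pkl','wb'))
A=cv2.resize(a['frame'][140:240,210:330],None,fx=3.3,fy=3.3,interpolation=2)
B=cv2.resize(b['frame'][160:260,220:340],None,fx=3.3,fy=3.3,interpolation=2)
cv2.imwrite('pics/d5.png',np.hstack([A,B])[:,:,::-1])
print(to((.503,.372,.12),99.6))
E
```

```text
t 7.77 p [0.4115 0.2481 0.183 ] yaw 128.44 z [-0.002 -0.001 -1.   ] gap 0.024 ff 79.2 F [-0.7 -0.6 -0.2] j [ 0.42 -0.05  1.61 -0.    1.59 -0.25]
([0.002, 0.0, 0.5], [43.0, 147.0, 65.2])
```

View pics/d5.png

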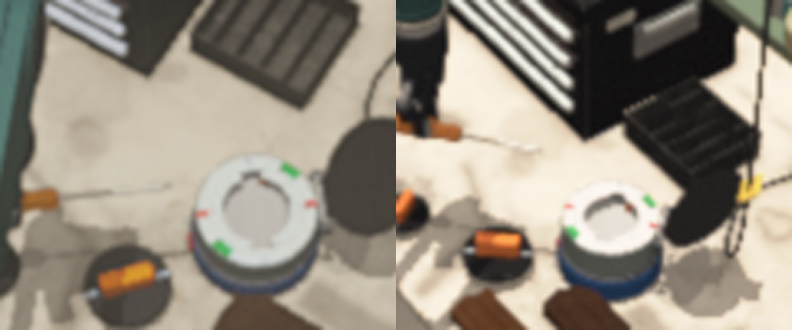

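The cover is folded fully back (dark disc at the right) and the mouth is open, with slots, green bands and red marks visible. Next I'll lay the driver back where it was.

Request:
move_arm([
  [0,0,0.1,8,30,10,0],
  [0,0,0.2,17,60,20,0],
  [0,0,0.3,26,90,35,0],
  [0,0,0.4,35,120,50,0],
  [0,0,0.5,43,147,65,0],
  [0,0,0.5,43,147,65,0],
  [0,0,0.5,43,147,65,0],
])

```text
time_s: 8.45
tool_pos: [0.5036, 0.3713, 0.1173]
tcp_rot: [-0.0, 0.646, 0.764, -0.002]
ft_force: [0.2, -1.3, -0.3]
finger_gap: 0.0242
finger_force: 79.3
```

Request:
move_arm([
  [0,0,0,0,0,35,0],
  [0,0,0,0,0,70,0],
  [0,0,0,0,0,90,0],
  [0,0,0,0,0,100,0],
  [0,0,0,0,0,106,0],
  [0,0,0,0,0,106,0],
  [0,0,0,0,0,106,0],
])

```text
time_s: 9.03
tool_pos: [0.5039, 0.3722, 0.0156]
tcp_rot: [0.001, 0.646, 0.763, 0.002]
ft_force: [-0.7, 0.3, -0.9]
finger_gap: 0.0244
finger_force: 79.3
```

```bash
python3 -c "
from h import *
stat()"
```

```text
t 9.03 p [0.5039 0.3722 0.0156] yaw 99.54 z [ 0.003  0.002 -1.   ] gap 0.0244 ff 79.3 F [-0.7  0.3 -0.9] j [0.55 0.38 1.46 0.   1.3  0.38]
```

Request:
move_arm([
  [0,0,0,0,0,2,0],
  [0,0,0,0,0,4,0],
  [0,0,0,0,0,6,0],
  [0,0,0,0,0,6,0],
  [0,0,0,0,0,6,0],
])

```text
time_s: 9.45
tool_pos: [0.5035, 0.3726, 0.0097]
tcp_rot: [0.001, 0.646, 0.764, 0.002]
ft_force: [-0.8, -1.1, 5.2]
finger_gap: 0.0244
finger_force: 80.0
```

Request:
move_arm([
  [0,0,0,0,0,0,0.3],
  [0,0,0,0,0,0,0.6],
  [0,0,0,0,0,0,1],
  [0,0,0,0,0,0,1],
  [0,0,0,0,0,-20,1],
  [0,0,0,0,0,-55,1],
  [0,0,0,0,0,-95,1],
  [0,0,0,0,0,-120,1],
])

```text
time_s: 10.12
tool_pos: [0.5033, 0.3725, 0.1307]
tcp_rot: [0.001, 0.646, 0.764, 0.002]
ft_force: [0.4, 0.5, -0.3]
finger_gap: 0.0854
finger_force: 0.0
```

```bash
python3 - <<'E'
from h import *
stat()
f=capture('wrist');h=cv2.cvtColor(f['frame'],cv2.COLOR_RGB2HSV);m=cv2.inRange(h,(5,150,100),(20,255,255))
n,l,s,c=cv2.connectedComponentsWithStats(m)
for i in range(1,n):
    if s[i,4]>300:
        y,x=np.where(l==i);r=cv2.minAreaRect(np.c_[x,y].astype(np.float32));print(s[i],onz(f,*c[i],.015).round(4),[onz(f,*p,.015)[:2].round(3).tolist() for p in cv2.boxPoints(r)])
import pickle
# lid: bar along yaw -43 ; hover with camera
print(to((.441,.146,.15),137))
E
```

```text
t 10.12 p [0.5033 0.3725 0.1307] yaw 99.58 z [ 0.003  0.002 -1.   ] gap 0.0854 ff 0.0 F [ 0.4  0.5 -0.3] j [0.55 0.29 1.33 0.   1.51 0.38]
[ 264  145   39  123 2709] [0.5012 0.3856 0.015 ] [[0.482, 0.42], [0.509, 0.424], [0.527, 0.33], [0.497, 0.325]]
[ 83 289  47  33 575] [0.3712 0.2677 0.015 ] [[0.353, 0.262], [0.39, 0.288], [0.397, 0.276], [0.359, 0.249]]
([0.014, -0.001, -0.653], [-214.0, -101.6, -15.6])
```

Request:
move_arm([
  [0,0,-0.11,-35,-17,-40,1],
  [0,0,-0.22,-70,-34,-45,1],
  [0,0,-0.33,-106,-51,-45,1],
  [0,0,-0.44,-142,-68,-45,1],
  [0,0,-0.55,-178,-85,-45,1],
  [0,0,-0.653,-214,-102,-45,1],
  [0,0,-0.653,-214,-102,-45,1],
  [0,0,-0.653,-214,-102,-45,1],
])

```text
time_s: 10.83
tool_pos: [0.4369, 0.1423, 0.1719]
tcp_rot: [-0.0, 0.369, 0.93, 0.0]
ft_force: [1.2, 1.0, -0.3]
finger_gap: 0.0855
finger_force: 0.0
```

```bash
python3 - <<'E'
from h import *
import pickle
stat();f=capture('wrist');pickle.dump(f,open('L.pkl','wb'));save('lid.png',f)
h=cv2.cvtColor(f['frame'],cv2.COLOR_RGB2HSV);m=cv2.inRange(h,(5,150,80),(20,255,255))
n,l,s,c=cv2.connectedComponentsWithStats(m)
for i in range(1,n):
    if s[i,4]>300:
        y,x=np.where(l==i);r=cv2.minAreaRect(np.c_[x,y].astype(np.float32));print(s[i],onz(f,*c[i],.054).round(4),[onz(f,*p,.054)[:2].round(3).tolist() for p in cv2.boxPoints(r)])
# white pointers near (.441,.146)
u,v=proj(f,np.array([.441,.146,.026]));print('exp',u,v)
w=cv2.inRange(h,(0,0,150),(180,60,255));
ring=np.array([proj(f,np.array([.441+.050*np.cos(t),.146+.050*np.sin(t),.026])) for t in np.arange(0,6.28,.1)]).astype(np.int32)
mm=np.zeros_like(w);cv2.fillConvexPoly(mm,ring,255);w&=mm
n,l,s,c=cv2.connectedComponentsWithStats(w)
for i in range(1,n):
    if s[i,4]>8: print('white',s[i],onz(f,*c[i],.026).round(4))
E
```

```text
t 10.83 p [0.4369 0.1423 0.1719] yaw 136.72 z [ 0.  0. -1.] gap 0.0855 ff 0.0 F [ 1.2  1.  -0.3] j [ 0.19 -0.1   1.67  0.    1.57 -0.62]
[ 348    5   64   38 1608] [0.387  0.2788 0.054 ] [[0.375, 0.26], [0.366, 0.274], [0.4, 0.297], [0.41, 0.283]]
[ 500   28   60   89 2116] [0.488  0.3369 0.054 ] [[0.483, 0.306], [0.473, 0.366], [0.495, 0.371], [0.507, 0.311]]
[ 283  170   24   74 1625] [0.4415 0.1516 0.054 ] [[0.415, 0.164], [0.427, 0.177], [0.47, 0.138], [0.457, 0.124]]
exp 288.5584754583336 202.33593835887237
white [256 142  82  26 394] [0.4071 0.1763 0.026 ]
white [291 149   5  18  78] [0.4157 0.1749 0.026 ]
white [229 166  34  79 748] [0.4135 0.1148 0.026 ]
white [273 244  39  14 166] [0.4755 0.1155 0.026 ]
```

```bash
python3 - <<'E'
from h import *
import pickle
from scipy.optimize import least_squares
f=pickle.load(open('L.pkl','rb'));g=cv2.cvtColor(f['frame'],cv2.COLOR_RGB2GRAY)
C=np.array([.4435,.1482])
for it in range(2):
    pts=[];angs=[]
    for t in np.radians(np.arange(0,360,4)):
        rr=np.arange(.038,.056,.0005);P=[proj(f,np.array([C[0]+r*np.cos(t),C[1]+r*np.sin(t),.026])) for r in rr]
        if any(p[1]>400 or p[0]<5 or p[0]>555 for p in P): continue
        prof=np.array([float(cv2.getRectSubPix(g,(1,1),tuple(p.tolist()))[0,0]) for p in P]);dd=prof[4:]-prof[:-4];k=int(dd.argmax())
        if dd[k]>40 and prof[:max(k,1)].max()<80: pts.append(C+rr[k+2]*np.array([np.cos(t),np.sin(t)]));angs.append(int(np.degrees(t)))
    pts=np.array(pts);s=least_squares(lambda p:np.hypot(*(pts-p[:2]).T)-p[2],[*C,.046],loss='soft_l1',f_scale=.0007)
    s2=least_squares(lambda p:np.hypot(*(pts-p).T)-.046,C,loss='soft_l1',f_scale=.0007)
    print(s.x,s2.x,len(pts),np.median(abs(s.fun)));C=s2.x
print(angs)
# bar top face edges: bright orange vs side by V
h=cv2.cvtColor(f['frame'],cv2.COLOR_RGB2HSV);print(h[170:246:6,295])
print(to((C[0],C[1],.034),137))
E
```

```text
[0.44361023 0.1498805  0.04547087] [0.44358856 0.14989443] 87 0.00016533421788070962
[0.44360945 0.14988016 0.04548334] [0.44358782 0.14983333] 82 2.77505027337574e-05
[0, 4, 8, 12, 16, 20, 24, 28, 32, 36, 40, 44, 48, 52, 56, 59, 64, 68, 72, 76, 80, 84, 88, 92, 96, 100, 104, 108, 112, 116, 119, 124, 128, 132, 144, 148, 152, 156, 160, 164, 168, 172, 176, 180, 184, 188, 192, 196, 200, 208, 212, 220, 224, 228, 232, 236, 239, 244, 248, 252, 256, 260, 264, 268, 272, 276, 280, 284, 288, 292, 296, 300, 304, 308, 324, 332, 336, 340, 344, 348, 352, 356]
[[ 10 123 102]
 [ 11 167 236]
 [ 10 173 162]
 [ 10 176 165]
 [ 10 175 162]
 [ 11 171 164]
 [ 10 173 209]
 [ 11 168 210]
 [ 11 170 209]
 [ 11 167 209]
 [ 11 173 205]
 [ 10 170 206]
 [ 10 172 182]]
([0.001, -0.0, -0.003], [-0.3, 8.7, 138.0])
```

Disc fit is excellent (radius 45.5 mm, centre (0.4436, 0.1498)). I'll come down part way, settle and check.

Request:
move_arm([
  [0,0,0,0,5,30,1],
  [0,0,0,0,5,60,1],
  [0,0,0,0,5,70,1],
  [0,0,0,0,5,70,1],
  [0,0,0,0,5,70,1],
  [0,0,0,0,5,70,1],
])

```text
time_s: 11.38
tool_pos: [0.442, 0.1484, 0.1038]
tcp_rot: [0.001, 0.366, 0.931, 0.001]
ft_force: [0.4, -0.0, 0.4]
finger_gap: 0.0853
finger_force: 0.0
```

```bash
python3 -c "
from h import *
stat();print(to((.4436,.1499,.031),137.4))"
```

```text
t 11.38 p [0.442  0.1484 0.1038] yaw 137.03 z [ 0.003  0.001 -1.   ] gap 0.0853 ff 0.0 F [ 0.4 -0.   0.4] j [ 0.2  -0.04  1.76  0.    1.42 -0.62]
([0.002, 0.001, -0.006], [-0.1, 2.0, 72.8])
```

Request:
move_arm([
  [0,0,-0.006,0,2,35,1],
  [0,0,-0.006,0,2,60,1],
  [0,0,-0.006,0,2,72,1],
  [0,0,-0.006,0,2,72,1],
  [0,0,-0.006,0,2,72,1],
  [0,0,-0.006,0,2,72,0.4],
  [0,0,-0.006,0,2,72,0],
  [0,0,-0.006,0,2,72,0],
], newtons=90)

```text
time_s: 12.05
tool_pos: [0.4436, 0.1494, 0.032]
tcp_rot: [0.002, 0.364, 0.931, 0.001]
ft_force: [0.4, -0.8, 0.9]
finger_gap: 0.0518
finger_force: 0.0
```

Request:
move_arm([
  [0,0,0,0,0,0,0],
  [0,0,0,0,0,0,0],
  [0,0,0,0,0,0,0],
  [0,0,0,0,0,0,0],
])

```text
time_s: 12.38
tool_pos: [0.4428, 0.1492, 0.0309]
tcp_rot: [0.001, 0.364, 0.931, 0.0]
ft_force: [-0.5, 0.3, 3.2]
finger_gap: 0.0163
finger_force: 89.0
```

```bash
python3 -c "
from h import *
stat()"
```

```text
t 12.38 p [0.4428 0.1492 0.0309] yaw 137.32 z [ 0.002  0.    -1.   ] gap 0.0163 ff 89.0 F [-0.5  0.3  3.2] j [ 0.2   0.04  1.84  0.    1.27 -0.62]
```

Lid gripped. I'll lift it and turn to the insertion yaw, stopping short of the mill so that the wrist camera sees the mouth.

Request:
move_arm([
  [0,0,0,0,0,-30,0],
  [0,0,0,0,0,-65,0],
  [0,0,0,0,0,-105,0],
  [0,0,0,0,0,-145,0],
  [0,0,0,0,0,-185,0],
  [0,0,0,0,0,-205,0],
  [0,0,0,0,0,-205,0],
  [0,0,0,0,0,-205,0],
])

```text
time_s: 13.05
tool_pos: [0.4424, 0.1491, 0.2356]
tcp_rot: [0.001, 0.364, 0.931, 0.0]
ft_force: [0.3, -0.2, -2.5]
finger_gap: 0.0165
finger_force: 88.6
```

```bash
python3 -c "
from h import *
stat();print(to((.48,.0,.236),38.2))"
```

```text
t 13.05 p [0.4424 0.1491 0.2356] yaw 137.32 z [ 0.002  0.    -1.   ] gap 0.0165 ff 88.6 F [ 0.3 -0.2 -2.5] j [ 0.2  -0.1   1.55  0.    1.69 -0.62]
([0.002, -0.001, 1.73], [-128.7, -84.2, -0.4])
```

Request:
move_arm([
  [0,0,0.12,-9,-6,0,0],
  [0,0,0.24,-18,-12,0,0],
  [0,0,0.36,-27,-18,0,0],
  [0,0,0.48,-36,-24,0,0],
  [0,0,0.6,-45,-30,0,0],
  [0,0,0.72,-54,-36,0,0],
  [0,0,0.84,-63,-42,0,0],
  [0,0,0.96,-72,-48,0,0],
])

```text
time_s: 13.72
tool_pos: [0.461, 0.0644, 0.231]
tcp_rot: [-0.002, 0.755, 0.656, -0.003]
ft_force: [0.3, 0.4, -1.5]
finger_gap: 0.0163
finger_force: 88.6
```

```bash
python3 -c "
from h import *
stat();print(to((.48,.0,.236),38.2))"
```

```text
t 13.72 p [0.461  0.0644 0.231 ] yaw 81.98 z [-0.007 -0.    -1.   ] gap 0.0163 ff 88.6 F [ 0.3  0.4 -1.5] j [ 0.02 -0.1   1.55  0.    1.69  0.16]
([-0.007, 0.004, 0.764], [-61.1, 27.8, -5.1])
```

Request:
move_arm([
  [0,0,0.12,-10,4,0,0],
  [0,0,0.24,-20,8,0,0],
  [0,0,0.36,-30,12,0,0],
  [0,0,0.48,-40,17,0,0],
  [0,0,0.6,-50,22,0,0],
  [0,0,0.765,-61,28,0,0],
  [0,0,0.765,-61,28,0,0],
  [0,0,0.765,-61,28,0,0],
])

```text
time_s: 14.38
tool_pos: [0.4807, 0.0004, 0.2311]
tcp_rot: [-0.002, 0.944, 0.329, -0.003]
ft_force: [0.6, -0.4, -2.2]
finger_gap: 0.0163
finger_force: 88.5
```

```bash
python3 - <<'E'
from h import *
import pickle
stat();f=capture('wrist');pickle.dump(f,open('M.pkl','wb'));save('m.png',f,1.4)
print(ray(f,280,210)[0],proj(f,np.array([.5593,.0622,.09])))
E
```

```text
t 14.38 p [4.807e-01 4.000e-04 2.311e-01] yaw 38.39 z [-0.007  0.001 -1.   ] gap 0.0163 ff 88.5 F [ 0.6 -0.4 -2.2] j [-0.12 -0.06  1.52  0.    1.69  0.78]
[0.53476409 0.04340496 0.37364588] [285.00371423  73.84338326]
```

View pics/m.png

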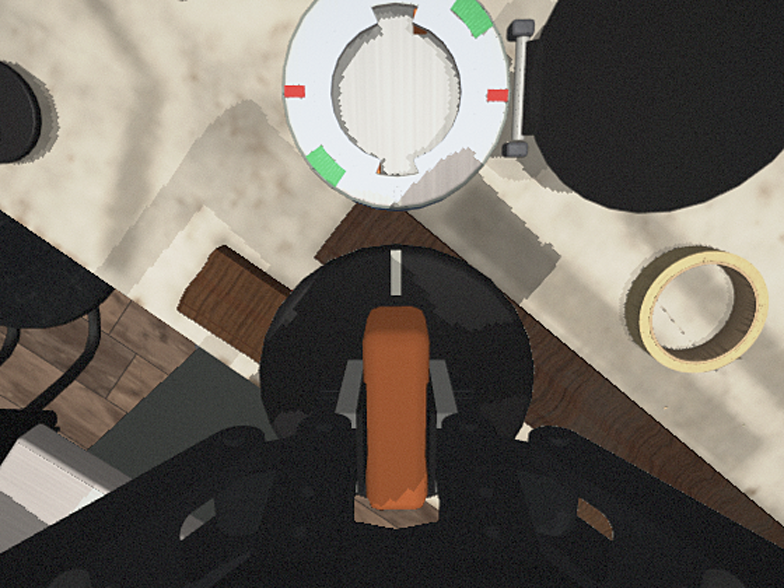

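The wrist view shows the rim centred near (397,93), the red marks at (295,91) and (497,95), the slots at (395,12) and (397,168), the greens at (470,18) and (326,165), and the held lid's pointer at (396,272). Now I'll fit these.

```bash
python3 - <<'E'
from h import *
import pickle
from scipy.optimize import least_squares
f=pickle.load(open('M.pkl','rb'));fr=f['frame'];h=cv2.cvtColor(fr,cv2.COLOR_RGB2HSV)
def blobs(lo,hi,z,box,mn=20):
    m=cv2.inRange(h,lo,hi);M=np.zeros_like(m);a,b,c,d=box;M[b:d,a:c]=m[b:d,a:c];n,l,s,c=cv2.connectedComponentsWithStats(M)
    return [onz(f,*c[i],z)[:2] for i in range(1,n) if s[i,4]>mn]
red=blobs((0,150,120),(6,255,255),.09,(195,50,370,80))
grn=blobs((45,80,80),(80,255,255),.09,(195,0,370,150))
print('red',red,'grn',grn)
d=red[1]-red[0];d*=np.sign(d[0]);yr=np.degrees(np.arctan2(d[1],d[0]));print('red line yaw',yr,np.linalg.norm(d),'mid',(red[0]+red[1])/2)
print('green mid',(grn[0]+grn[1])/2,np.degrees(np.arctan2(*(grn[1]-grn[0])[::-1])))
def fit(C,R,z,lo,hi,vmax,rising,vmin=0):
    g=cv2.cvtColor(fr,cv2.COLOR_RGB2GRAY)
    for it in range(3):
        pts=[]
        for t in np.radians(np.arange(0,360,3)):
            rr=np.arange(R-lo,R+hi,.0004);P=[proj(f,np.array([C[0]+r*np.cos(t),C[1]+r*np.sin(t),z])) for r in rr]
            if any(p[1]>vmax or p[1]<vmin or p[0]<3 or p[0]>556 for p in P): continue
            pr=np.array([float(cv2.getRectSubPix(g,(1,1),tuple(p.tolist()))[0,0]) for p in P]);dd=(pr[3:]-pr[:-3])*rising;k=int(dd.argmax())
            if dd[k]>25: pts.append(C+rr[k+1]*np.array([np.cos(t),np.sin(t)]))
        pts=np.array(pts);s=least_squares(lambda p:np.hypot(*(pts-p[:2]).T)-p[2],[*C,R],loss='soft_l1',f_scale=.0004);C=s.x[:2]
    return s.x,len(pts),np.median(abs(s.fun))
M=(red[0]+red[1])/2
print('rim',fit(M,.062,.09,.004,.004,417,-1))
print('hole',fit(M,.035,.09,.004,.004,417,1))
p,R=pose();print('tcp',p)
zt=p[2]-.005
print('lid',fit(p[:2],.046,zt,.004,.004,295,1))
P=onz(f,396/1.4,272/1.4,zt);print('ptr',P,np.degrees(np.arctan2(*(P-p)[:2][::-1])))
E
```

```text
red [array([0.52925569, 0.11066017]), array([0.59561641, 0.023576  ])] grn [array([0.61596605, 0.05897692]), array([0.50835565, 0.07450634])]
red line yaw -52.69152485837543 0.10948697707560887 mid [0.56243605 0.06711809]
green mid [0.56216085 0.06674163] 171.78824987369845
rim (array([0.56232276, 0.06695108, 0.05970131]), 79, np.float64(0.0001023831504942535))
hole (array([0.5622122 , 0.0668994 , 0.03499691]), 99, np.float64(9.134364119207927e-06))
tcp [0.48080381 0.00072085 0.23163589]
lid (array([0.4808309 , 0.00120934, 0.04465217]), 69, np.float64(0.00025283730579465924))
ptr [0.50904771 0.02375594 0.22663589] 39.199911312008005
```

Hole fit is r = 35.00 mm at (0.5622, 0.0669), and the mill's y axis lies at about 39°. Moving above the mouth.

```bash
python3 -c "
from h import *
stat();print(to((.5622,.0669,.145),39))"
```

```text
t 14.43 p [0.4808 0.0007 0.2316] yaw 38.52 z [-0.007  0.001 -1.   ] gap 0.0165 ff 88.5 F [-0.8  0.1 -2.8] j [-0.12 -0.06  1.52  0.    1.69  0.78]
([-0.005, 0.004, -0.008], [105.3, -0.7, 86.2])
```

Request:
move_arm([
  [0,0,-0.008,30,-1,0,0],
  [0,0,-0.008,60,-1,5,0],
  [0,0,-0.008,85,-1,30,0],
  [0,0,-0.008,105,-1,60,0],
  [0,0,-0.008,105,-1,80,0],
  [0,0,-0.008,105,-1,84,0],
  [0,0,-0.008,105,-1,84,0],
  [0,0,-0.008,105,-1,84,0],
])

```text
time_s: 15.1
tool_pos: [0.5634, 0.0669, 0.1513]
tcp_rot: [-0.0, 0.943, 0.334, -0.0]
ft_force: [0.1, 0.7, -1.9]
finger_gap: 0.0162
finger_force: 88.5
```

```bash
python3 -c "
from h import *
stat();print(to((.5622,.0669,.104),39))"
```

```text
t 15.1 p [0.5634 0.0669 0.1513] yaw 38.98 z [-0.001 -0.    -1.   ] gap 0.0162 ff 88.5 F [ 0.1  0.7 -1.9] j [ 0.02  0.15  1.46 -0.    1.53  0.91]
([-0.0, 0.0, -0.0], [-0.9, -0.8, 47.3])
```

Straight and aligned. Descending into the mouth in small steps.

Request:
move_arm([
  [0,0,0,-1,-1,10,0],
  [0,0,0,-1,-1,20,0],
  [0,0,0,-1,-1,28,0],
  [0,0,0,-1,-1,34,0],
  [0,0,0,-1,-1,39,0],
  [0,0,0,-1,-1,43,0],
  [0,0,0,-1,-1,43,0],
])

```text
time_s: 15.68
tool_pos: [0.5619, 0.067, 0.107]
tcp_rot: [-0.0, 0.943, 0.333, -0.001]
ft_force: [0.2, -0.1, -2.0]
finger_gap: 0.0161
finger_force: 88.5
```

```bash
python3 -c "
from h import *
stat();print(to((.5622,.0669,.103),39),sense()['wrist_torque'].round(2))"
```

```text
t 15.68 p [0.5619 0.067  0.107 ] yaw 38.94 z [-0.001  0.    -1.   ] gap 0.0161 ff 88.5 F [ 0.2 -0.1 -2. ] j [0.02 0.18 1.52 0.   1.45 0.91]
([-0.001, 0.001, -0.001], [0.2, 0.3, 4.0]) [ 0.01 -0.02 -0.02]
```

Request:
move_arm([
  [0,0,0,0,0,2,0],
  [0,0,0,0,0,4,0],
  [0,0,0,0,0,5,0],
  [0,0,0,0,0,6,0],
  [0,0,0,0,0,6,0],
  [0,0,0,0,0,6,0],
])

```text
time_s: 16.18
tool_pos: [0.5625, 0.0671, 0.1029]
tcp_rot: [0.0, 0.943, 0.333, 0.0]
ft_force: [-1.7, -0.7, 2.0]
finger_gap: 0.0163
finger_force: 88.9
```

```bash
python3 -c "
from h import *
stat();print(to((.5622,.0669,.103),39),sense()['wrist_torque'].round(2))"
```

```text
t 16.18 p [0.5625 0.0671 0.1029] yaw 38.95 z [ 0.001  0.    -1.   ] gap 0.0163 ff 88.9 F [-1.7 -0.7  2. ] j [0.02 0.18 1.52 0.   1.44 0.91]
([0.0, -0.001, -0.001], [-0.4, -0.1, -0.1]) [0.06 0.25 0.05]
```

Seated: TCP at 0.1029 against an expected 0.103, with about 4 N of contact. Now the clockwise twist with a slight downward push.

Request:
move_arm([
  [0,0,0.07,0,0,1,0],
  [0,0,0.14,0,0,1,0],
  [0,0,0.22,0,0,1,0],
  [0,0,0.3,0,0,1,0],
  [0,0,0.38,0,0,1,0],
  [0,0,0.46,0,0,1,0],
  [0,0,0.46,0,0,1,0],
], newtons=110)

```text
time_s: 16.77
tool_pos: [0.5633, 0.0663, 0.103]
tcp_rot: [0.001, 0.994, 0.109, 0.001]
ft_force: [-0.8, -2.2, 5.5]
finger_gap: 0.0158
finger_force: 109.8
```

```bash
python3 -c "
from h import *
stat();print(sense()['wrist_torque'].round(3))"
```

```text
t 16.77 p [0.5633 0.0663 0.103 ] yaw 12.51 z [ 0.003 -0.001 -1.   ] gap 0.0158 ff 109.8 F [-0.8 -2.2  5.5] j [ 0.02  0.18  1.52 -0.    1.43  1.37]
[-0.221  0.354  0.032]
```

```bash
python3 - <<'E'
from h import *
import pickle
for i in range(3):
    f=capture('wrist');print(sense()['wrist_torque'].round(3),sense()['ft_force'].round(1))
pickle.dump(f,open('T.pkl','wb'))
h=cv2.cvtColor(f['frame'],cv2.COLOR_RGB2HSV);p,R=pose();C=np.array([.5622,.0669])
g=h[:,:,2]
def scan(r,z,cond):
    o=[]
    for t in np.arange(-180,180,1):
        u,v=proj(f,np.array([C[0]+r*np.cos(np.radians(t)),C[1]+r*np.sin(np.radians(t)),z]))
        if 0<=int(round(u))<560 and 0<=int(round(v))<300 and cond(h[int(round(v)),int(round(u))]): o.append(int(t))
    return o
print('ptr',scan(.041,.098,lambda q:q[2]>110 and q[1]<70))
print('ptr',scan(.038,.098,lambda q:q[2]>110 and q[1]<70))
print('green',scan(.056,.09,lambda q:45<q[0]<80 and q[1]>80))
print('red',scan(.056,.09,lambda q:(q[0]<6 or q[0]>174) and q[1]>130))
print('bar',scan(.024,.126,lambda q:5<q[0]<20 and q[1]>130))
E
```

```text
[-0.3    0.363  0.023] [-2.  -2.6  5.1]
[-0.24   0.391  0.06 ] [-0.6 -2.2  5.6]
[-0.25   0.366  0.041] [-1.3 -2.1  5.1]
ptr [12, 13, 14, 15]
ptr [11, 12, 13, 14, 15]
green [-19, -18, -17, -16, -15, -14, -13, -12, -11, -10, -9, -8, -7, -6, -5, -4, -3, -2, -1, 0, 1, 2, 3]
red [-55, -54, -53, -52, -51, -50]
bar [-8, -7, -6, -5, -4, -3, -2, -1, 0, 1, 2, 3, 4, 5, 6, 7, 8, 9, 10, 11, 12, 13, 14, 15, 16, 17, 18, 19, 20, 21, 22, 23, 24, 25, 26, 27, 28, 29, 30, 31, 32, 33, 34]
```

Request:
move_arm([
  [0,0,0.06,0,0,0,0],
  [0,0,0.12,0,0,0,0],
  [0,0,0.18,0,0,0,0],
  [0,0,0.24,0,0,0,0],
  [0,0,0.3,0,0,0,0],
  [0,0,0.36,0,0,0,0],
  [0,0,0.37,0,0,0,0],
  [0,0,0.37,0,0,0,0],
])

```text
time_s: 17.58
tool_pos: [0.5632, 0.066, 0.103]
tcp_rot: [0.001, 0.997, -0.074, 0.001]
ft_force: [-1.3, -3.5, 6.1]
finger_gap: 0.016
finger_force: 110.0
```

```bash
cat > scan.py <<'E'
from h import *
for i in range(2): f=capture('wrist');s=sense();print(s['wrist_torque'].round(3),s['effort'].round(3))
stat()
h=cv2.cvtColor(f['frame'],cv2.COLOR_RGB2HSV);C=np.array([.5622,.0669])
def scan(r,z,cond):
    o=[]
    for t in np.arange(-180,180,1):
        u,v=proj(f,np.array([C[0]+r*np.cos(np.radians(t)),C[1]+r*np.sin(np.radians(t)),z]))
        if 0<=int(round(u))<560 and 0<=int(round(v))<300 and cond(h[int(round(v)),int(round(u))]): o.append(int(t))
    return o
print('ptr',scan(.039,.098,lambda q:q[2]>110 and q[1]<70))
g=scan(.056,.09,lambda q:45<q[0]<80 and q[1]>80);print('green',g[0],g[-1])
r=scan(.056,.09,lambda q:(q[0]<6 or q[0]>174) and q[1]>130);print('red',r)
E
python3 scan.py
```

```text
[-0.409  0.382  0.317] [  1.54  -34.732 -27.974   0.929  -0.636   0.342]
[-0.381  0.386  0.341] [  1.533 -34.73  -27.975   0.927  -0.637   0.328]
t 17.68 p [0.5632 0.066  0.103 ] yaw -8.5 z [ 0.003 -0.002 -1.   ] gap 0.016 ff 110.0 F [-1.2 -2.9  4.5] j [ 0.02  0.18  1.52 -0.    1.43  1.74]
ptr [-10, -9, -8, -7, -6]
green -18 3
red [-55, -54, -53, -52, -51, -50]
```

The pointer is at −8°, which is the middle of the green band (−18 to 3), and the spring torque is felt. The torque reading half way was oddly low, so I'll check by backing off 0.15 and returning.

Request:
move_arm([
  [0,0,-0.05,0,0,0,0],
  [0,0,-0.1,0,0,0,0],
  [0,0,-0.15,0,0,0,0],
  [0,0,-0.15,0,0,0,0],
  [0,0,-0.15,0,0,0,0],
])

```text
time_s: 18.1
tool_pos: [0.5637, 0.0662, 0.1031]
tcp_rot: [0.001, 1.0, 0.0, 0.002]
ft_force: [-0.2, -2.7, 5.0]
finger_gap: 0.0161
finger_force: 110.0
```

```bash
python3 scan.py
```

```text
[-0.417  0.159  0.33 ] [  1.442 -34.691 -27.32    0.905  -0.239   0.375]
[-0.376  0.193  0.423] [  1.448 -34.691 -27.321   0.906  -0.239   0.378]
t 18.2 p [0.5637 0.0662 0.103 ] yaw 0.04 z [ 0.004 -0.002 -1.   ] gap 0.016 ff 110.0 F [-0.8 -3.2  5.1] j [ 0.02  0.18  1.52 -0.    1.43  1.59]
ptr [-1, 0, 1, 2]
green -19 3
red [-55, -54, -53, -52, -51, -50]
```

Request:
move_arm([
  [0,0,0.05,0,0,0,0],
  [0,0,0.1,0,0,0,0],
  [0,0,0.15,0,0,0,0],
  [0,0,0.15,0,0,0,0],
  [0,0,0.15,0,0,0,0],
  [0,0,0.15,0,0,0,0],
])

```text
time_s: 18.7
tool_pos: [0.5637, 0.066, 0.103]
tcp_rot: [0.001, 0.997, -0.075, 0.002]
ft_force: [-0.6, -3.0, 5.2]
finger_gap: 0.0157
finger_force: 109.9
```

```bash
python3 scan.py
```

```text
[-0.471  0.172  0.175] [  1.822 -34.702 -27.336   0.982  -0.24    0.172]
[-0.373  0.158  0.252] [  1.818 -34.701 -27.336   0.981  -0.241   0.172]
t 18.8 p [0.5636 0.066  0.103 ] yaw -8.6 z [ 0.004 -0.002 -1.   ] gap 0.0157 ff 109.9 F [-0.1 -3.9  5.2] j [ 0.02  0.18  1.52 -0.    1.43  1.74]
ptr [-10, -9, -8, -7, -6]
green -18 3
red [-55, -54, -53, -52, -51, -50]
```

Averaging the two directions gives a spring torque of about 0.28 N m. That corresponds to a ring angle of about 0.75, so the ring is engaged. The pointer is centred in the green band, and the lid is held and seated. Handing in.

```bash
python3 -c "
from rig import *
print(hand_in())"
```

```text
the job is handed in; nothing more can be done
None
```

I handed the job in, but no verdict came back: the cover is folded back, the driver is flat at its original spot, and the large lid is seated and held about 47° clockwise, with the one pointer I could see mid-band in the green.

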